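Pack the shoe-care kit at the shoe stall

TASK

Pack the shoe-care kit into the wooden tray: set the short brush (bristles down), the small polish tin, the cream jar and the black sponge case each flat or upright on the floor of the recess cut to its shape. The long brush and the large tin do not belong to the kit: leave them where they are.

Things in the scene. Friction and masses are not known exactly. Their poses are not given: they have to be found in the camera images.
- brush_center (a point): The short shoe brush of the kit: rectangular brown wooden back over dark bristles, rigid, 86 mm long (its x) x 34 mm wide (its y) x 40 mm high (z up), about 90 g, lying bristles down. Point: its centre, 20 mm above its underside.
- tin_center (a point): The smaller of two plain steel round polish tins: diameter 60 mm, 30 mm high, about 90 g, lying flat, lid with the darker disc up. Point: its centre, 15 mm above its underside.
- jar_center (a point): The shoe-cream jar: upright white cylinder with a black screw lid, diameter 42 mm (lid 43), 50 mm high, about 120 g. Point: its centre, 25 mm above its underside, z towards the lid.
- case_center (a point): The shine-sponge case: closed black plastic case with rounded edges and a grey patch on top, 64 mm long (its x) x 42 mm wide (its y) x 32 mm high (z up), about 60 g. Point: its centre, 16 mm above its underside.
- long_brush_center (a point): The long brush, not part of the kit: same look as the short brush but 130 mm long (its x) x 40 mm wide (its y) x 40 mm high, loose. Point: its centre, 20 mm above its underside.
- big_tin_center (a point): The large polish tin, not part of the kit: same look as the small one but 84 mm in diameter, 30 mm high, loose. Point: its centre, 15 mm above its underside.
- bay_brush: The insert for the short brush: a long rectangular recess, 102 mm along its x, 50 mm along its y. Recess 8 mm deep, centred, lined dark grey. One of four fixed square wooden inserts, 111.5 mm wide, 14 mm thick, side by side two by two (corner varies) in a wooden tray 240 mm square, rim flush with their tops, 20 mm above the table. Origin: centre of its underside, z up; recess floor 6 mm above it, top 14 mm.
- bay_tin: The insert for the small tin: the larger round recess, diameter 76 mm. Recess 8 mm deep, centred, lined dark grey. One of four fixed square wooden inserts, 111.5 mm wide, 14 mm thick, side by side two by two (corner varies) in a wooden tray 240 mm square, rim flush with their tops, 20 mm above the table. Origin: centre of its underside, z up; recess floor 6 mm above it, top 14 mm.
- bay_jar: The insert for the jar: the smaller round recess, diameter 58 mm. Recess 8 mm deep, centred, lined dark grey. One of four fixed square wooden inserts, 111.5 mm wide, 14 mm thick, side by side two by two (corner varies) in a wooden tray 240 mm square, rim flush with their tops, 20 mm above the table. Origin: centre of its underside, z up; recess floor 6 mm above it, top 14 mm.
- bay_case: The insert for the sponge case: the shorter, wider rectangular recess, 80 mm along its x, 58 mm along its y. Recess 8 mm deep, centred, lined dark grey. One of four fixed square wooden inserts, 111.5 mm wide, 14 mm thick, side by side two by two (corner varies) in a wooden tray 240 mm square, rim flush with their tops, 20 mm above the table. Origin: centre of its underside, z up; recess floor 6 mm above it, top 14 mm.
Mind the look-alikes: they are no part of the job. What is shaped like the part that bears jar_center but red or turquoise is not meant. Leave any pink look-alike of the part that bears case_center alone.

How it is judged (in metres and radians):
At the end, for the whole second after the job is handed in: Short brush, small tin, jar and sponge case each rest in their own recess: centre within 13 mm of the recess's centre seen from above, underside no more than 4 mm above the recess floor, right way up within 0.15 rad, at rest; the long brush and the large tin lie within 30 mm of where they started (horizontal distance between brush_center and bay_brush below 0.013 m and z of brush_center in the frame of bay_brush below 0.03 m and angle between each of brush_center, tin_center, jar_center, case_center's own z axis and vertical below 0.15 rad and linear speed of each of brush, tin, jar, case below 0.02 m/s and horizontal distance between tin_center and bay_tin below 0.013 m and z of tin_center in the frame of bay_tin below 0.025 m and horizontal distance between jar_center and bay_jar below 0.013 m and z of jar_center in the frame of bay_jar below 0.035 m and horizontal distance between case_center and bay_case below 0.013 m and z of case_center in the frame of bay_case below 0.026 m and distance of each of long_brush_center, big_tin_center from where it was at the start of the episode below 0.03 m); the robot touches nothing.
It fails at once if the long brush or the large tin is moved more than 30 mm (distance of any of long_brush_center, big_tin_center from where it was at the start of the episode above 0.03 m).
It also fails if it takes over 112 s, if anything falls off the work surface, if the arm or the gripper's body presses on something with over 40 N, if the wrist force passes 120 N, or if a joint passes its speed limit or range.

ROBOT

A 6-joint arm with a two-finger parallel gripper is mounted at the origin on the work surface. World frame = base frame: x ahead of the robot, y to its left, z up, the work surface at z = 0. Lengths are in mm, angles in rad, forces in N, time in s.
With the tool pointing down it reaches from about 300 to 1000 mm from the base axis. Payload 5.1 kg.
Tool frame: the origin (TCP) lies midway between the tips of the shut fingers; the grasp point (between the pads) lies 19 mm behind it; z points along the fingers, y is the line along which they close (so a half turn about z gives the same grasp; the last joint's range is limited). The gripper opens to 95 mm and grips with 3 to 60 N. Pads are 20 mm wide; open, the fingers measure 119 mm over their backs; the gripper's body (75 mm by 180 mm) begins 59 mm behind the grasp point.
Start: joints at [1.078, 0.124, 1.65, -0, 1.367, -0.083], TCP at [258.996, 596.159, 214.656] pointing down, gripper open.
Joint ranges: [-2.61, 2.61], [-1.02, 2.33], [0.03, 2.71], [-1.35, 4.49], [0.32, 2.68], [-2.91, 2.91]. Speed limits (rad/s): [2.57, 2.57, 3.14, 3.14, 3.14, 3.14].

INTERFACE

Orientations are given as a unit quaternion [x, y, z, w].
In Python, from rig import r gives the robot as it stands.
- The arm moves only by the tool servo_tool, never from a script. Its argument "deltas" is a list of rows, each a list of 3 entries, a list of its own where there are three numbers: the shift along the tool's x, y, z in cm, then the turn about the tool's z in degrees, then the closure in counts, from 0 (fully open) to 255 (shut). In form: [[[tx, ty, tz], twist, grip], ...]. A call has 1 to 20 rows; each row is the pose to reach, as a shift and turn from the pose commanded when the call began, along the tool's axes at that moment; what a row does not reach only later rows make up. A row lasts 1/8 s, in which the tool goes at most 62.5 mm and 10.7 degrees, less where a joint would pass 70% of its speed; a pose out of reach is approached as far as the arm can. A call with a gripper value outside its range is refused whole. The fingers move at their own pace and stop on an object; "grip_force" is the grip in N (left out, the last holds). Time passes only in rows, so rows that repeat a pose let the fingers close. It gives the time, the measured TCP pose, the force, the opening and the grip force at its end, in the units of the state.
- r.read_state(): the state, without advancing time (a new reading comes with each control period).
- r.grab_frame(name): name is "side" or "top"; returns the picture (384x512x3 uint8, red, green, blue); there is no depth.
- r.calibration(name): a dict with "fx", "fy", "cx", "cy" (pixels), "rvec" (rotation vector, rad) and "tvec" (3), from world to camera coordinates, as OpenCV has them. Camera axes: x right, y down, z forward; pixel columns grow to the right and rows downward; lengths in mm; the calibration is good to about 2 mm. A picture is of the moment at which its call begins. calibration takes no time and is no camera call.
- r.close_job(): hands the job in; it is judged then, once.
The state is a dict: "time": time; "joint_pos": joint angles; "dq": joint speeds; "effort": joint torques, N m; "ee_pos": TCP position; "eef_rot": TCP orientation; "ft_force": force on the tool from outside, world axes, zero at the start; "torque": the same for the moment, N m; "grip_width": finger opening in mm; "finger_force": force on a finger pad.
Only numpy, scipy, OpenCV 4.12 (cv2) and the standard library are available. Lean on these libraries where they do the work, as an engineer would, in place of code of your own. Each camera call takes 0.05 s, during which the arm holds its last target. There are 200 camera calls.

## Working session

There is one attempt and no reset: what is moved stays moved. The work goes in short steps, Python scripts to look and compute and a tool call to move; the robot and the scene stay as the last step left them, time stands still between calls to the robot, and variables do not carry over. Pictures are saved under pics/ and viewed, at most 14 in all, crops included, and the job is handed in when it is done.

Besides the shell and the picture viewer there is one more tool, called as name(argument=value, ...), one argument or row to a line, values as JSON. servo_tool: Moves the arm, as the interface text tells. Its arguments: {"type":"object","properties":{"deltas":{"type":"array"},"grip_force":{"type":"number"}},"required":["deltas"]}

```bash
ls; mkdir -p pics; python3 - <<'E'
from rig import r
import cv2
for n in("top","side"):
    cv2.imwrite(f"pics/{n}0.png",cv2.resize(r.grab_frame(n)[:,:,::-1],(800,600),interpolation=cv2.INTER_CUBIC))
    cv2.imwrite(f"{n}_raw.png",r.grab_frame(n)[:,:,::-1])
    print(r.calibration(n))
s=r.read_state();print({k:s[k] for k in("time","ee_pos","eef_rot","grip_width")})
E
```

```text
pics
{'fx': 452.7441546074013, 'fy': 452.7441546074013, 'cx': 257.49004986691574, 'cy': 194.70690485664784, 'rvec': array([ 2.14493533, -2.1429306 ,  0.19587552]), 'tvec': array([ -73.21121326,  508.6387707 , 1293.69343173])}
{'fx': 379.598163896775, 'fy': 379.598163896775, 'cx': 250.91215922324358, 'cy': 198.7660204069132, 'rvec': array([ 2.36945979, -0.09329148,  0.02238784]), 'tvec': array([-4.93882431e+02, -1.83118855e-01,  1.28918188e+03])}
{'time': 0.2, 'ee_pos': array([258.81122171, 595.80487434, 213.85154196]), 'eef_rot': array([ 2.03478577e-01,  9.79079165e-01, -6.47616938e-04, -1.93580432e-04]), 'grip_width': 95.1309092751654}
```

View pics/top0.png

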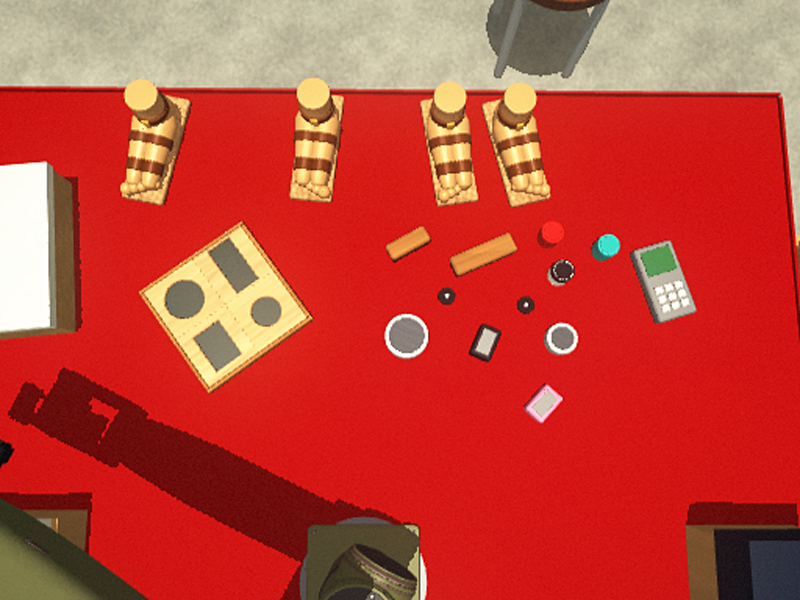

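View pics/side0.png

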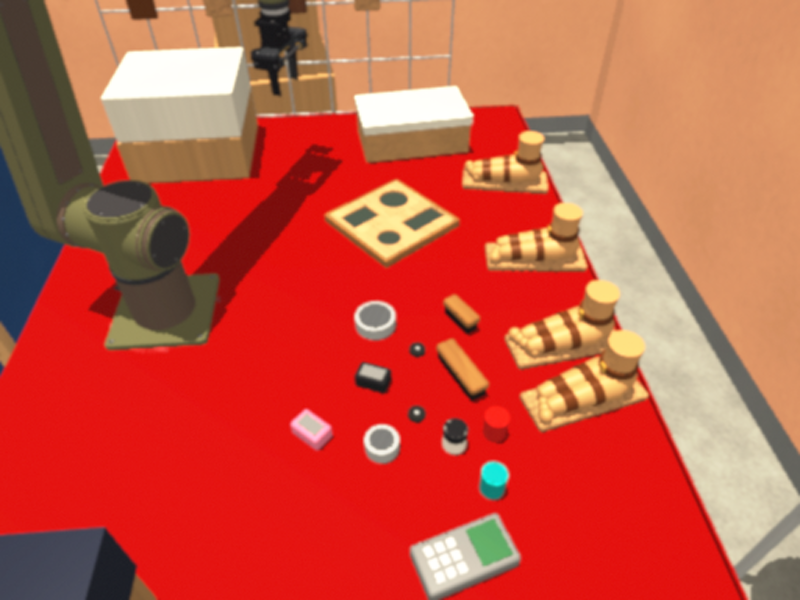

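The short brush is the small one at (408,243), with the long brush at (483,254). The small tin is at (562,338), with the big tin at (406,336). The jar with the black lid is at (562,271); the red and turquoise look-alikes are at (552,233) and (606,245). The black case is at (485,342), with the pink one at (544,403). Recesses: tin (185,299), brush (234,263), jar (266,311), case (215,346).

```bash
cat > h.py <<'E'
import numpy as np,cv2
from rig import r
def cam(n):
    c=r.calibration(n);K=np.array([[c['fx'],0,c['cx']],[0,c['fy'],c['cy']],[0,0,1]])
    return K,cv2.Rodrigues(c['rvec'])[0],np.array(c['tvec'])
def cast(n,p,z):
    K,R,t=cam(n);p=np.atleast_2d(np.array(p,float))
    d=np.c_[p,np.ones(len(p))]@np.linalg.inv(K).T@R;o=-R.T@t
    return o+d*((z-o[2])/d[:,2])[:,None]
def comp(mask,seed):
    m=mask.astype(np.uint8);k,l,s,c=cv2.connectedComponentsWithStats(m,connectivity=4)
    ids=[i for i in range(1,k) if s[i,4]>15]
    i=min(ids,key=lambda i:np.hypot(*(c[i]-seed)))
    return l==i
def meas(n,mask,seed,z):
    """world centre, axes lengths and angle of the blob at height z"""
    b=comp(mask,seed);cs,_=cv2.findContours(b.astype(np.uint8),0,cv2.CHAIN_APPROX_NONE)
    c=max(cs,key=len)[:,0];w=cast(n,c,z)[:,:2].astype(np.float32)
    (x,y),(a,bb),ang=cv2.minAreaRect(w)
    if a<bb:ang+=90;a,bb=bb,a
    ys,xs=np.nonzero(b);m=cast(n,[[xs.mean(),ys.mean()]],z)[0]
    return np.round([x,y,m[0],m[1],a,bb,(ang+90)%180-90],1)
def masks(f):
    h=cv2.cvtColor(f,cv2.COLOR_RGB2HSV).astype(int);H,S,V=h[...,0],h[...,1],h[...,2]
    return dict(wood=(H>6)&(H<26)&(S>60)&(V>100),grey=(S<70)&(V>60)&(V<190)|((S<40)&(V<215)&(V>60)),dark=(V<75),light=(S<60)&(V>=60),rec=(V<115)&(S<110))
E
python3 - <<'E'
from h import *
f=r.grab_frame("top");M=masks(f);s=1/1.5625
K,R,t=cam("top");print("cam",-R.T@t)
for nm,m,p,z in[("brush","wood",(408,243),40),("long","wood",(483,254),40),("tin","light",(562,338),30),("big","light",(406,336),30),("jar lid","dark",(562,271),50),("case patch","light",(485,342),32),("bay_tin","rec",(185,299),20),("bay_brush","rec",(234,263),20),("bay_jar","rec",(266,311),20),("bay_case","rec",(215,346),20),("knobL","dark",(446,296),15),("knobR","dark",(526,304),15)]:
    print(nm,meas("top",M[m],np.array(p)*s,z))
m=~((f[...,0]>110)&(f[...,1]<60)&(f[...,2]<60)); print("case sil",meas("top",m,np.array((485,342))*s,32))
print("tray",meas("top",m,np.array((225,306))*s,20))
c=np.concatenate([f[130:250,60:220],f[130:250,230:390]],1)[:,:,::-1]
cv2.imwrite("pics/c.png",cv2.resize(c,(800,300)))
cv2.imwrite("pics/crop.png",cv2.resize(f[130:250,235:395,::-1],(800,600),interpolation=cv2.INTER_CUBIC))
E
```

```text
cam [ 290.22602554  -48.80843699 1360.55230208]
brush [629.9 -82.1 629.8 -82.2  85.3  33.4 -60.9]
long [ 607.8 -227.3  607.9 -227.1  127.4   40.4  -66.2]
tin [ 446.1 -372.8  446.1 -373.    60.2   57.9  -46.1]
big [ 4.516e+02 -8.040e+01  4.510e+02 -7.980e+01  8.040e+01  7.700e+01
  1.000e-01]
jar lid [ 572.1 -374.2  571.3 -375.5   39.9   35.8   -2. ]
case patch [ 439.2 -230.1  439.2 -230.1   48.3   27.2  -23.4]
bay_tin [535.9 369.3 536.  370.3  43.5  13.6 -23.6]
bay_brush [629.5 264.7 631.2 264.5  19.3  12.   37.5]
bay_jar [629.5 264.7 631.2 264.5  19.3  12.   37.5]
bay_case [535.9 369.3 536.  370.3  43.5  13.6 -23.6]
knobL [ 530.1 -157.6  530.  -157.2   29.6   28.2   71.4]
knobR [ 511.4 -310.5  512.5 -309.9   30.6   27.6  -89.9]
case sil [ 438.2 -228.   437.9 -228.    65.5   43.   -23.9]
tray [510.3 265.2 507.6 266.4 243.  241.7  36.6]
```

View pics/crop.png

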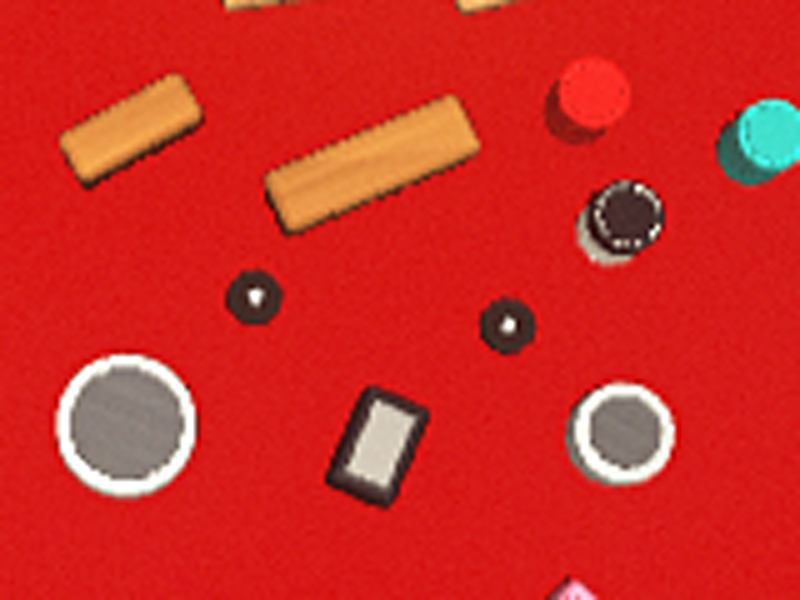

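The crop confirms the choice: short brush at (130,130), jar at (622,218), case at (378,447), small tin at (625,432), plus two small dark knobs. The recess mask missed, so I'll fix that.

```bash
python3 - <<'E'
from h import *
f=r.grab_frame("top");s=1/1.5625
h=cv2.cvtColor(f,cv2.COLOR_RGB2HSV)
P=[("tin",(185,299)),("brush",(234,263)),("jar",(266,311)),("case",(215,346))]
for n,p in P:print(n,h[int(p[1]*s),int(p[0]*s)])
m=(f.max(2)<150)&(h[...,1]<130)
q=[]
for n,p in P:
    a=meas("top",m,np.array(p)*s,20);q.append(a[:2]);print(n,a)
print(np.mean(q,0))
# dark-floor check from side camera
g=r.grab_frame("side");hg=cv2.cvtColor(g,cv2.COLOR_RGB2HSV);mg=(g.max(2)<150)&(hg[...,1]<130)
for n,p in [("tin",(393,199)),("brush",(426,218)),("jar",(389,238)),("case",(360,217))]:print("side",n,meas("side",mg,np.array(p)*s,18))
Mg=masks(g)
for nm,k,p,z in[("brush","wood",(461,310),40),("tin","light",(381,440),30),("case","light",(373,371),32),("jar","dark",(455,428),50)]:print("side",nm,meas("side",Mg[k],np.array(p)*s,z))
from scipy.spatial.transform import Rotation as Ro
st=r.read_state();print(Ro.from_quat(st['eef_rot']).as_matrix().round(3),st['ee_pos'])
E
```

```text
tin [ 27  48 117]
brush [ 25  63 118]
jar [ 21  58 140]
case [ 20  47 137]
tin [521.3 344.  521.9 344.6  71.7  69.8 -89.8]
brush [588.9 255.  588.5 254.6  98.3  48.9  36.5]
jar [497.4 188.2 498.3 188.3  53.8  51.4 -89.9]
case [433.  278.4 432.7 278.5  76.9  56.3  36.8]
[510.15 266.4 ]
side tin [523.4 344.7 523.7 344.2  61.   55.3  -5.1]
side brush [590.2 254.5 589.5 253.5  91.3  39.2  37.1]
side jar [500.2 185.6 500.5 186.4  48.9  35.7  -5.1]
side case [434.1 277.1 433.4 276.6  69.5  43.8  36. ]
side brush [631.6 -90.6 631.8 -91.5  92.8  39.9 -58.9]
side tin [ 446.9 -384.8  448.4 -385.1   70.8   56.7   85.4]
side case [ 441.  -232.9  440.8 -233.    53.2   32.8  -23.8]
side jar [ 574.5 -383.7  574.9 -385.    41.5   31.7   80.9]
[[-0.917  0.398 -0.   ]
 [ 0.398  0.917 -0.   ]
 [ 0.    -0.    -1.   ]] [258.9367902  596.02652055 214.37644413]
```

```bash
cat >> h.py <<'E'
def go(x,y,z,yaw=None):
    """tool shift (cm) and twist (deg) from the pose now; yaw = world angle of tool y"""
    from scipy.spatial.transform import Rotation as Ro
    s=r.read_state();R=Ro.from_quat(s['eef_rot']).as_matrix()
    d=R.T@(np.array([x,y,z])-s['ee_pos'])/10
    a=np.degrees(np.arctan2(R[1,1],R[0,1]));tw=0 if yaw is None else -((yaw-a+90)%180-90)
    print((x,y,z),"d",d.round(2),"twist",round(tw,1),"yaw now",round(a,1),"q6",round(s['joint_pos'][5],2),"t",s['time'])
E
python3 - <<'E'
from h import *
go(438.8,-229.5,150,66.3)
E
```

```text
(438.8, -229.5, 150) d [-49.39 -68.55   6.47] twist 0.2 yaw now 66.5 q6 -0.08 t 0.35
```

servo_tool(
  deltas=[
    [[-49.4,-68.55,6.5],0,0],
    [[-49.4,-68.55,6.5],0,0],
    [[-49.4,-68.55,6.5],0,0],
    [[-49.4,-68.55,6.5],0,0],
    [[-49.4,-68.55,6.5],0,0],
    [[-49.4,-68.55,6.5],0,0],
    [[-49.4,-68.55,6.5],0,0],
    [[-49.4,-68.55,6.5],0,0],
    [[-49.4,-68.55,6.5],0,0],
    [[-49.4,-68.55,6.5],0,0],
    [[-49.4,-68.55,6.5],0,0],
    [[-49.4,-68.55,6.5],0,0],
    [[-49.4,-68.55,6.5],0,0],
    [[-49.4,-68.55,6.5],0,0],
    [[-49.4,-68.55,6.5],0,0],
    [[-49.4,-68.55,6.5],0,0],
    [[-49.4,-68.55,6.5],0,0],
    [[-49.4,-68.55,6.5],0,0],
  ],
  grip_force=20,
)

```text
time: 2.6
ee_pos: [439.0, -228.5, 149.9]
eef_rot: [0.203, 0.979, -0.0, 0.0]
ft_force: [-0.5, -0.1, -0.3]
grip_width: 95.1
finger_force: 0.0
```

servo_tool(
  deltas=[
    [[0,-0.1,6],0,0],
    [[0,-0.1,11],0,0],
    [[0,-0.1,13.8],0,0],
    [[0,-0.1,13.8],0,0],
    [[0,-0.1,13.8],0,0],
    [[0,-0.1,13.8],0,255],
    [[0,-0.1,13.8],0,255],
    [[0,-0.1,13.8],0,255],
    [[0,-0.1,13.8],0,255],
    [[0,-0.1,13.8],0,255],
    [[0,-0.1,13.8],0,255],
    [[0,-0.1,13.8],0,255],
  ],
)

```text
time: 4.1
ee_pos: [438.5, -230.3, 11.6]
eef_rot: [0.204, 0.979, 0.0, -0.0]
ft_force: [-0.3, -0.3, -0.4]
grip_width: 41.8
finger_force: 20.0
```

```bash
python3 - <<'E'
from h import *
go(433,278.2,100,126.6)
go(433,278.2,24,126.6)
E
```

```text
(433, 278.2, 100) d [20.77 46.41 -8.83] twist -60.1 yaw now 66.5 q6 -1.75 t 4.1
(433, 278.2, 24) d [20.77 46.41 -1.23] twist -60.1 yaw now 66.5 q6 -1.75 t 4.1
```

servo_tool(
  deltas=[
    [[0,0,-3],0,255],
    [[0,0,-8.8],0,255],
    [[0,0,-8.8],0,255],
    [[20.8,46.4,-8.8],-60,255],
    [[20.8,46.4,-8.8],-60,255],
    [[20.8,46.4,-8.8],-60,255],
    [[20.8,46.4,-8.8],-60,255],
    [[20.8,46.4,-8.8],-60,255],
    [[20.8,46.4,-8.8],-60,255],
    [[20.8,46.4,-8.8],-60,255],
    [[20.8,46.4,-8.8],-60,255],
    [[20.8,46.4,-8.8],-60,255],
    [[20.8,46.4,-8.8],-60,255],
    [[20.8,46.4,-8.8],-60,255],
    [[20.8,46.4,-8.8],-60,255],
    [[20.8,46.4,-8.8],-60,255],
  ],
)

```text
time: 6.1
ee_pos: [432.9, 277.2, 99.7]
eef_rot: [-0.313, 0.95, -0.0, 0.0]
ft_force: [-0.7, -0.3, -0.1]
grip_width: 42.0
finger_force: 20.0
```

```bash
python3 - <<'E'
from h import *
go(433,278.2,24,126.6)
print(r.read_state()['grip_width'])
f=r.grab_frame("top");cv2.imwrite("pics/p1.png",cv2.resize(f[130:260,80:240,::-1],(640,520)))
E
```

```text
(433, 278.2, 24) d [-0.06  0.07  7.57] twist -0.2 yaw now 126.4 q6 -1.74 t 6.1
41.988921276111334
```

View pics/p1.png

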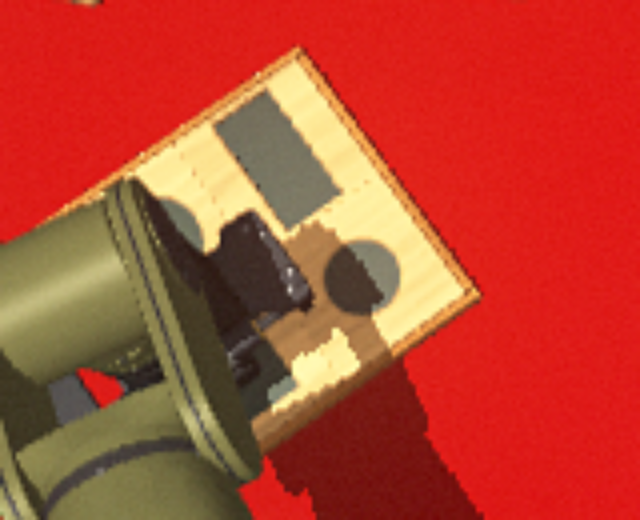

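The arm hides the case recess in this view; the brush recess (280,160) and jar recess (365,275) are clear. Placing now.

servo_tool(
  deltas=[
    [[0,0.1,4],0,255],
    [[0,0.1,6.5],0,255],
    [[0,0.1,7.55],0,255],
    [[0,0.1,7.6],0,255],
    [[0,0.1,7.6],0,255],
    [[0,0.1,7.6],0,100],
    [[0,0.1,7.6],0,100],
    [[0,0.1,7.6],0,100],
    [[0,0.1,7.6],0,60],
    [[0,0.1,2],0,60],
    [[0,0.1,-4],0,0],
    [[0,0.1,-5],0,0],
  ],
)

```text
time: 7.65
ee_pos: [435.0, 280.4, 155.4]
eef_rot: [-0.313, 0.95, 0.001, 0.005]
ft_force: [0.5, 1.0, 0.3]
grip_width: 87.3
finger_force: 0.0
```

```bash
python3 - <<'E'
from h import *
go(629.9,-82,120,29.1)
E
```

```text
(629.9, -82, 120) d [  5.94 -40.72   3.55] twist -82.6 yaw now 126.5 q6 -1.74 t 7.65
```

servo_tool(
  deltas=[
    [[5.9,-40.7,3.5],97.4,0],
    [[5.9,-40.7,3.5],97.4,0],
    [[5.9,-40.7,3.5],97.4,0],
    [[5.9,-40.7,3.5],97.4,0],
    [[5.9,-40.7,3.5],97.4,0],
    [[5.9,-40.7,3.5],97.4,0],
    [[5.9,-40.7,3.5],97.4,0],
    [[5.9,-40.7,3.5],97.4,0],
    [[5.9,-40.7,3.5],97.4,0],
    [[5.9,-40.7,3.5],97.4,0],
    [[5.9,-40.7,3.5],97.4,0],
    [[5.9,-40.7,3.5],97.4,0],
    [[5.9,-40.7,3.5],97.4,0],
  ],
)

```text
time: 9.28
ee_pos: [626.8, -83.1, 114.7]
eef_rot: [0.506, 0.862, -0.0, 0.0]
ft_force: [0.5, 0.3, -0.1]
grip_width: 95.0
finger_force: 0.0
```

```bash
python3 - <<'E'
from h import *
go(629.9,-82,12,29.1)
f=r.grab_frame("top");M=masks(f)
print(meas("top",M["light"],np.array((215,346))/1.5625,44))
cv2.imwrite("pics/p2.png",cv2.resize(f[130:260,80:320,::-1],(800,434)))
E
```

```text
(629.9, -82, 12) d [-0.05  0.32 10.27] twist 0.1 yaw now 29.2 q6 -0.73 t 9.275
[433.6 278.5 433.  278.5  48.   27.1  37. ]
```

View pics/p2.png

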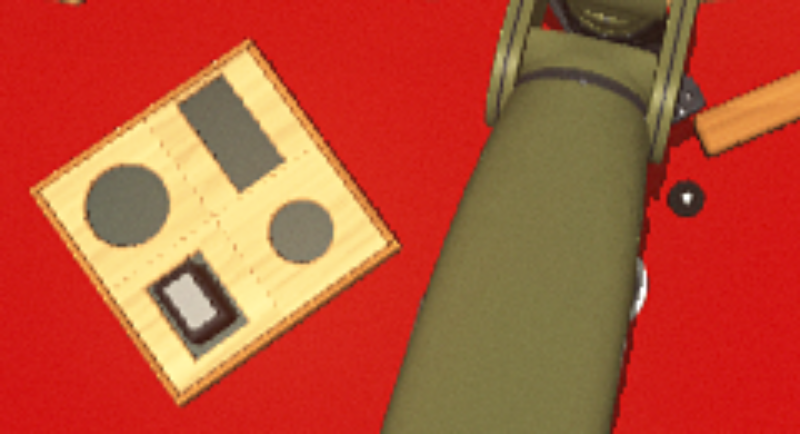

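The case sits centred in its recess at (197,305). Now the brush grasp.

servo_tool(
  deltas=[
    [[0,0.3,5],0,0],
    [[0,0.3,9],0,0],
    [[0,0.3,10.2],0,0],
    [[0,0.3,10.2],0,0],
    [[0,0.3,10.2],0,255],
    [[0,0.3,10.2],0,255],
    [[0,0.3,10.2],0,255],
    [[0,0.3,10.2],0,255],
    [[0,0.3,10.2],0,255],
    [[0,0.3,10.2],0,255],
    [[0,0.3,10.2],0,255],
    [[0,0.3,10.2],0,255],
  ],
)

```text
time: 10.82
ee_pos: [629.6, -81.8, 12.6]
eef_rot: [0.507, 0.862, 0.0, 0.0]
ft_force: [0.3, -0.1, -0.2]
grip_width: 34.1
finger_force: 20.0
```

```bash
python3 - <<'E'
from h import *
go(588.9,254.8,110,126.6)
E
```

```text
(588.9, 254.8, 110) d [31.38 12.83 -9.74] twist 82.5 yaw now 29.1 q6 -0.72 t 10.825
```

servo_tool(
  deltas=[
    [[0,0,-3],0,255],
    [[0,0,-8],0,255],
    [[0,0,-9.7],0,255],
    [[31.4,12.8,-9.7],82.5,255],
    [[31.4,12.8,-9.7],82.5,255],
    [[31.4,12.8,-9.7],82.5,255],
    [[31.4,12.8,-9.7],82.5,255],
    [[31.4,12.8,-9.7],82.5,255],
    [[31.4,12.8,-9.7],82.5,255],
    [[31.4,12.8,-9.7],82.5,255],
    [[31.4,12.8,-9.7],82.5,255],
    [[31.4,12.8,-9.7],82.5,255],
    [[31.4,12.8,-9.7],82.5,255],
    [[31.4,12.8,-9.7],82.5,255],
    [[31.4,12.8,-9.7],82.5,255],
    [[31.4,12.8,-9.7],82.5,255],
  ],
)

```text
time: 12.82
ee_pos: [588.6, 254.7, 109.7]
eef_rot: [0.949, 0.314, 0.0, 0.0]
ft_force: [-0.1, 0.6, 0.6]
grip_width: 33.9
finger_force: 20.0
```

```bash
python3 - <<'E'
from h import *
go(588.9,254.8,24.8,126.6)
E
```

```text
(588.9, 254.8, 24.8) d [0.03 0.01 8.49] twist 0.0 yaw now -53.4 q6 1.26 t 12.825
```

servo_tool(
  deltas=[
    [[0,0,5],0,255],
    [[0,0,7.5],0,255],
    [[0,0,8.5],0,255],
    [[0,0,8.5],0,255],
    [[0,0,8.5],0,255],
    [[0,0,8.5],0,110],
    [[0,0,8.5],0,110],
    [[0,0,8.5],0,110],
    [[0,0,8.5],0,80],
    [[0,0,3],0,80],
    [[0,0,-2],0,0],
    [[0,0,-3],0,0],
    [[0,0,-3],0,0],
  ],
)

```text
time: 14.45
ee_pos: [588.8, 254.9, 140.2]
eef_rot: [0.949, 0.314, 0.001, -0.0]
ft_force: [-0.4, 0.3, -0.5]
grip_width: 89.5
finger_force: 0.0
```

```bash
python3 - <<'E'
from h import *
go(446,-375,120,60)
go(572,-375,140,90)
E
```

```text
(446, -375, 120) d [-49.03  42.04   1.98] twist 66.6 yaw now -53.4 q6 1.26 t 14.45
(572, -375, 140) d [-3.892e+01  4.956e+01 -1.000e-02] twist 36.6 yaw now -53.4 q6 1.26 t 14.45
```

servo_tool(
  deltas=[
    [[-38.9,49.6,0],36.6,0],
    [[-38.9,49.6,0],36.6,0],
    [[-38.9,49.6,0],36.6,0],
    [[-38.9,49.6,0],36.6,0],
    [[-38.9,49.6,0],36.6,0],
    [[-38.9,49.6,0],36.6,0],
    [[-38.9,49.6,0],36.6,0],
    [[-38.9,49.6,0],36.6,0],
    [[-38.9,49.6,0],36.6,0],
    [[-38.9,49.6,0],36.6,0],
    [[-38.9,49.6,0],36.6,0],
    [[-38.9,49.6,0],36.6,0],
    [[-38.9,49.6,0],36.6,0],
    [[-38.9,49.6,0],36.6,0],
    [[-38.9,49.6,0],36.6,0],
  ],
)

```text
time: 16.32
ee_pos: [572.5, -374.3, 139.9]
eef_rot: [1.0, 0.001, 0.0, 0.0]
ft_force: [-0.7, 0.7, 0.9]
grip_width: 94.7
finger_force: 0.0
```

```bash
python3 - <<'E'
from h import *
go(572,-375,15,90)
f=r.grab_frame("top");M=masks(f)
print(meas("top",M["wood"]&(cv2.cvtColor(f,cv2.COLOR_RGB2HSV)[...,1]>150),np.array((234,263))/1.5625,52))
cv2.imwrite("pics/p3.png",cv2.resize(f[130:260,80:400,::-1],(800,325)))
E
```

```text
(572, -375, 15) d [-0.05  0.07 12.49] twist 0.1 yaw now -89.9 q6 0.91 t 16.325
[586.9 251.3 586.8 251.2  86.7  33.1  36.3]
```

View pics/p3.png

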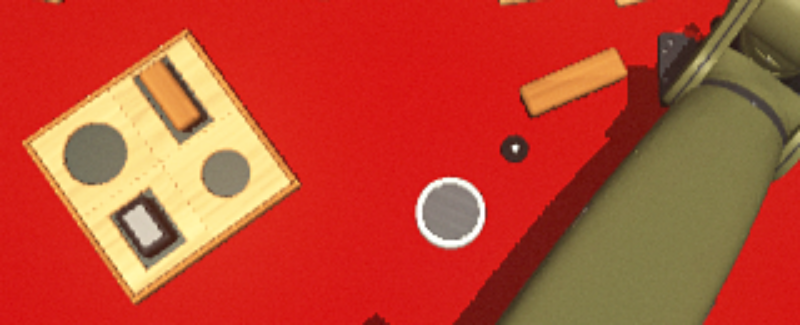

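The brush is in its recess at (172,95), about 4 mm off centre, which is within tolerance. Now the jar grasp.

servo_tool(
  deltas=[
    [[0,0,5],0,0],
    [[0,0,10],0,0],
    [[0,0,12.5],0,0],
    [[0,0,12.5],0,0],
    [[0,0,12.5],0,255],
    [[0,0,12.5],0,255],
    [[0,0,12.5],0,255],
    [[0,0,12.5],0,255],
    [[0,0,12.5],0,255],
    [[0,0,12.5],0,255],
    [[0,0,12.5],0,255],
    [[0,0,9.5],0,255],
    [[0,0,4],0,255],
    [[0,0,1.5],0,255],
    [[0,0,1.5],0,255],
  ],
)

```text
time: 18.25
ee_pos: [573.5, -376.3, 127.6]
eef_rot: [1.0, 0.0, 0.002, 0.002]
ft_force: [0.0, 0.2, -1.0]
grip_width: 42.0
finger_force: 20.0
```

```bash
python3 - <<'E'
from h import *
go(497.7,188,125,None)
f=r.grab_frame("side");cv2.imwrite("pics/p4.png",cv2.resize(f[180:330,210:370,::-1],(640,600)))
E
```

```text
(497.7, 188, 125) d [-7.570e+00 -5.644e+01  5.000e-02] twist 0 yaw now -90.0 q6 0.91 t 18.25
```

View pics/p4.png

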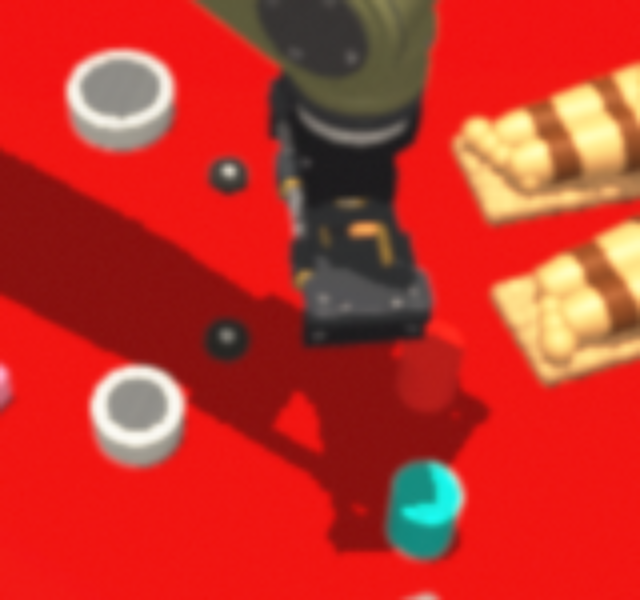

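Only the gripper hides the jar in this view. The opening of 42 mm confirms it is held, and the red and turquoise ones at (428,370) and (425,510) are untouched.

servo_tool(
  deltas=[
    [[-7.5,-56.4,0],0,255],
    [[-7.5,-56.4,0],0,255],
    [[-7.5,-56.4,0],0,255],
    [[-7.5,-56.4,0],0,255],
    [[-7.5,-56.4,0],0,255],
    [[-7.5,-56.4,0],0,255],
    [[-7.5,-56.4,0],0,255],
    [[-7.5,-56.4,0],0,255],
    [[-7.5,-56.4,0],0,255],
    [[-7.5,-56.4,0],0,255],
    [[-7.5,-56.4,0],0,255],
    [[-7.5,-56.4,0],0,255],
    [[-7.5,-56.4,0],0,255],
    [[-7.5,-56.4,0],0,255],
  ],
)

```text
time: 20.05
ee_pos: [497.2, 187.7, 124.7]
eef_rot: [1.0, -0.001, 0.0, 0.0]
ft_force: [-0.4, -1.4, -1.8]
grip_width: 41.8
finger_force: 20.0
```

```bash
python3 - <<'E'
from h import *
go(497.7,188,27.3,None)
f=r.grab_frame("side");cv2.imwrite("pics/p5.png",cv2.resize(f[80:200,190:330,::-1],(700,600)))
E
```

```text
(497.7, 188, 27.3) d [ 0.05 -0.03  9.74] twist 0 yaw now -90.1 q6 1.83 t 20.05
```

View pics/p5.png

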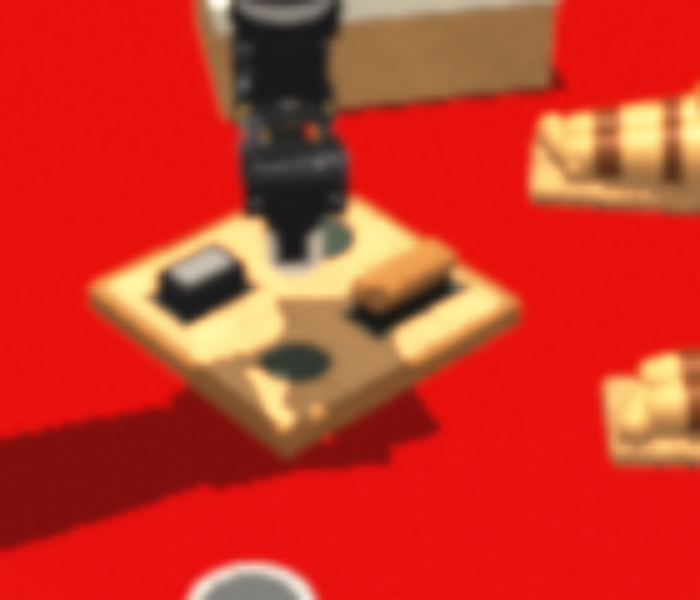

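The jar hangs upright, centred on the fingers at (295,240). The brush and case look seated.

servo_tool(
  deltas=[
    [[0,0,5],0,255],
    [[0,0,8.5],0,255],
    [[0,0,9.7],0,255],
    [[0,0,9.75],0,255],
    [[0,0,9.75],0,255],
    [[0,0,9.75],0,90],
    [[0,0,9.75],0,90],
    [[0,0,9.75],0,90],
    [[0,0,9.75],0,60],
    [[0,0,5],0,60],
    [[0,0,0],0,0],
    [[0,0,-1],0,0],
    [[0,0,-1],0,0],
  ],
)

```text
time: 21.72
ee_pos: [497.3, 188.7, 135.2]
eef_rot: [1.0, 0.0, 0.001, -0.0]
ft_force: [-0.5, -0.4, -0.1]
grip_width: 93.7
finger_force: 0.0
```

```bash
python3 - <<'E'
from h import *
go(446,-374,130,60)
E
```

```text
(446, -374, 130) d [-5.15 56.27  0.49] twist 30.0 yaw now -90.0 q6 1.83 t 21.725
```

servo_tool(
  deltas=[
    [[-5.1,56.3,0.5],0,0],
    [[-5.1,56.3,0.5],0,0],
    [[-5.1,56.3,0.5],0,0],
    [[-5.1,56.3,0.5],0,0],
    [[-5.1,56.3,0.5],0,0],
    [[-5.1,56.3,0.5],0,0],
    [[-5.1,56.3,0.5],0,0],
    [[-5.1,56.3,0.5],0,0],
    [[-5.1,56.3,0.5],0,0],
    [[-5.1,56.3,0.5],0,0],
    [[-5.1,56.3,0.5],0,0],
    [[-5.1,56.3,0.5],0,0],
    [[-5.1,56.3,0.5],0,0],
    [[-5.1,56.3,0.5],0,0],
  ],
)

```text
time: 23.48
ee_pos: [446.5, -373.6, 129.8]
eef_rot: [1.0, 0.001, 0.0, 0.0]
ft_force: [0.1, 0.0, -0.4]
grip_width: 95.2
finger_force: 0.0
```

```bash
python3 - <<'E'
from h import *
go(446,-374,11,90)
f=r.grab_frame("top");M=masks(f)
print(meas("top",M["dark"],np.array((266,311))/1.5625,62))
cv2.imwrite("pics/p6.png",cv2.resize(f[130:260,80:400,::-1],(800,325)))
E
```

```text
(446, -374, 11) d [-0.05  0.04 11.88] twist 0.1 yaw now -89.9 q6 0.78 t 23.475
[407.2 251.5 408.4 250.4  39.8   8.7 -47.1]
```

View pics/p6.png

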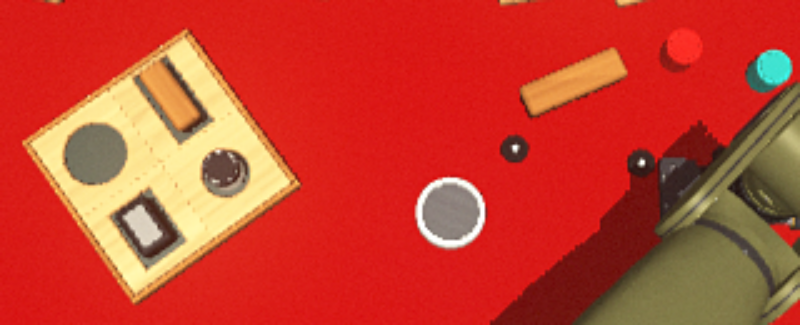

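The jar is upright in its recess at (223,170). Now the tin.

servo_tool(
  deltas=[
    [[0,0,5],0,0],
    [[0,0,10],0,0],
    [[0,0,11.9],0,0],
    [[0,0,11.9],0,0],
    [[0,0,11.9],0,255],
    [[0,0,11.9],0,255],
    [[0,0,11.9],0,255],
    [[0,0,11.9],0,255],
    [[0,0,11.9],0,255],
    [[0,0,11.9],0,255],
    [[0,0,9],0,255],
    [[0,0,3],0,255],
    [[0,0,1],0,255],
    [[0,0,1],0,255],
  ],
)

```text
time: 25.28
ee_pos: [446.7, -374.9, 120.8]
eef_rot: [1.0, 0.0, 0.001, 0.001]
ft_force: [-0.2, 0.8, -0.2]
grip_width: 59.6
finger_force: 20.0
```

```bash
python3 - <<'E'
from h import *
go(521.5,344,120,None)
print(cast("top",[[168.4,197.2]],62))
E
```

```text
(521.5, 344, 120) d [ 7.500e+00 -7.189e+01 -5.000e-02] twist 0 yaw now -90.0 q6 0.78 t 25.275
[[497.53439748 185.55469166  62.        ]]
```

servo_tool(
  deltas=[
    [[7.5,-71.9,0],0,255],
    [[7.5,-71.9,0],0,255],
    [[7.5,-71.9,0],0,255],
    [[7.5,-71.9,0],0,255],
    [[7.5,-71.9,0],0,255],
    [[7.5,-71.9,0],0,255],
    [[7.5,-71.9,0],0,255],
    [[7.5,-71.9,0],0,255],
    [[7.5,-71.9,0],0,255],
    [[7.5,-71.9,0],0,255],
    [[7.5,-71.9,0],0,255],
    [[7.5,-71.9,0],0,255],
    [[7.5,-71.9,0],0,255],
    [[7.5,-71.9,0],0,255],
    [[7.5,-71.9,0],0,255],
    [[7.5,-71.9,0],0,255],
    [[7.5,-71.9,0],0,255],
  ],
)

```text
time: 27.4
ee_pos: [521.1, 344.0, 119.9]
eef_rot: [1.0, -0.0, 0.0, -0.0]
ft_force: [-0.8, 0.0, -0.7]
grip_width: 59.6
finger_force: 20.0
```

```bash
python3 - <<'E'
from h import *
go(521.5,344,23.3,None)
f=r.grab_frame("side");cv2.imwrite("pics/p7.png",cv2.resize(f[80:200,190:330,::-1],(700,600)))
E
```

```text
(521.5, 344, 23.3) d [0.04 0.   9.66] twist 0 yaw now -90.0 q6 2.07 t 27.4
```

View pics/p7.png

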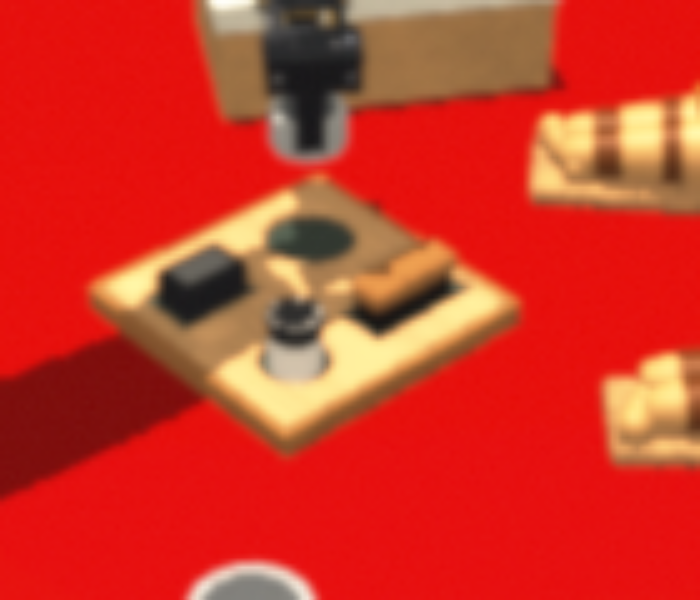

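The tin is held level at (310,130) above its recess (310,240). The box is behind and clear.

servo_tool(
  deltas=[
    [[0,0,5],0,255],
    [[0,0,8.5],0,255],
    [[0,0,9.6],0,255],
    [[0,0,9.65],0,255],
    [[0,0,9.65],0,255],
    [[0,0,9.65],0,45],
    [[0,0,9.65],0,45],
    [[0,0,9.65],0,45],
    [[0,0,9.65],0,20],
    [[0,0,5],0,20],
    [[0,0,0],0,0],
    [[0,0,-5],0,0],
    [[0,0,-5],0,0],
    [[0,-5,-5],0,0],
    [[-12,-10,-10],0,0],
    [[-18,-12,-10],0,0],
    [[-24,-12,-10],0,0],
    [[-24,-12,-10],0,0],
    [[-24,-12,-10],0,0],
  ],
)

```text
time: 29.82
ee_pos: [277.7, 465.0, 219.1]
eef_rot: [1.0, 0.002, -0.0, 0.0]
ft_force: [0.4, 0.2, 0.0]
grip_width: 94.9
finger_force: 0.0
```

```bash
python3 - <<'E'
from h import *
f=r.grab_frame("top");M=masks(f);s=1/1.5625
print("tin",meas("top",M["light"],np.array((180,299))*s,42))
print("case",meas("top",M["light"],np.array((213,346))*s,44))
print("brush",meas("top",M["wood"]&(cv2.cvtColor(f,cv2.COLOR_RGB2HSV)[...,1]>150),np.array((232,263))*s,52))
print("big",meas("top",M["light"],np.array((406,336))*s,30),"long",meas("top",M["wood"],np.array((483,254))*s,40))
cv2.imwrite("pics/p8.png",cv2.resize(f[130:260,80:400,::-1],(800,325)))
g=r.grab_frame("side");cv2.imwrite("pics/p9.png",cv2.resize(g[80:200,190:330,::-1],(700,600)))
E
```

```text
tin [516.1 340.3 517.6 341.3  68.7  61.2  45.8]
case [433.1 278.1 432.7 278.5  49.3  27.1  37. ]
brush [586.9 251.7 587.  251.3  88.2  33.2  37.5]
big [ 4.516e+02 -8.040e+01  4.508e+02 -7.980e+01  8.040e+01  7.700e+01
  1.000e-01] long [ 607.8 -227.3  607.9 -227.3  127.4   40.4  -66.2]
```

View pics/p8.png

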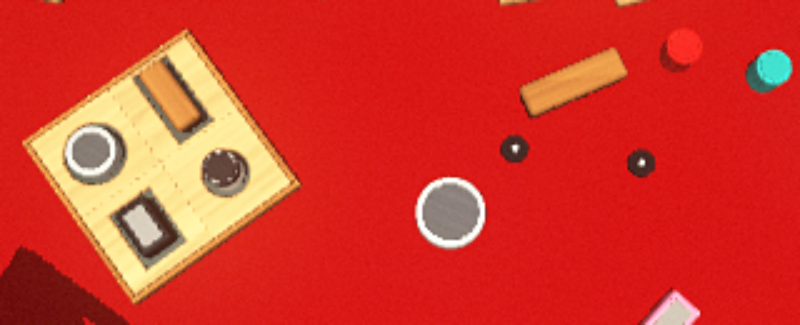

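View pics/p9.png

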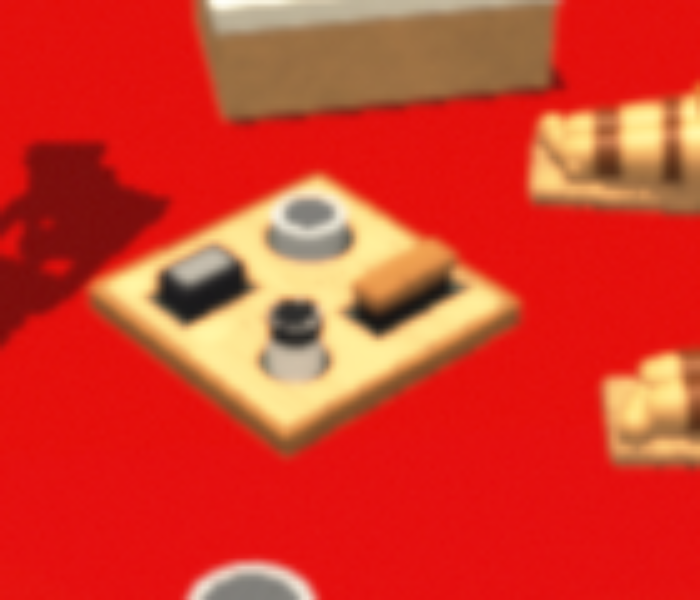

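All four parts sit in their own recesses, flat or upright: tin (93,152), brush (172,95), jar (223,170) and case (147,228). The big tin and long brush have not moved.

```bash
python3 -c "
from rig import r
print(r.close_job())"
```

```text
the job is handed in; nothing more can be done
None
```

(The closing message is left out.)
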